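# Shut the steriliser and set it to the full cycle

## Robot

A 6-joint arm with a two-finger parallel gripper is mounted at the origin on the work surface. World frame = base frame: x ahead of the robot, y to its left, z up, the work surface at z = 0. Lengths are in mm, angles in rad, forces in N, time in s.
With the tool pointing down it reaches from about 275 to 725 mm from the base axis. Payload 5.6 kg.
Tool frame: the origin (TCP) lies midway between the tips of the shut fingers; the grasp point (between the pads) lies 19 mm behind it; z points along the fingers, y is the line along which they close (so a half turn about z gives the same grasp; the last joint's range is limited). The gripper opens to 85 mm and grips with 20 to 120 N. Pads are 22 mm wide; open, the fingers measure 114 mm over their backs; the gripper's body (76 mm by 85 mm) begins 54 mm behind the grasp point. The pads swing forward as they close: fully open they stand 13 mm farther back than shut.
Start: joints at [-0.949, 0.255, 0.108, 0, -1.424, -0.285], TCP at [181.777, -519.086, 231.283] pointing down, gripper open.
Joint ranges: [-2.95, 2.95], [-1.21, 1.97], [-1.09, 1.5], [-2.87, 1.71], [-2.94, -0.07], [-3.05, 3.05]. Speed limits (rad/s): [2.57, 2.57, 3.14, 3.14, 3.14, 3.14].

## Interface

Orientations are given as a unit quaternion [w, x, y, z].
In Python, from plant import env gives the robot as it stands.
- The arm moves only by the tool arm_command, never from a script. Its argument "rows" is a list that holds one entry, the list of rows, each a list of 7 numbers: the shift along the tool's x, y, z in m, then the turn, a rotation vector about the tool's x, y, z in rad, then the closure, from 0 (fully open) to 1 (shut). In form: [[[x, y, z, rx, ry, rz, jaw], ...]]. A call has 1 to 8 rows; each row shifts and turns the commanded pose from where the row before left it, along the tool's axes as they then stand; what a row does not reach is not made up. A row lasts 1/12 s, in which the tool goes at most 41.7 mm and 7.16 degrees, less where a joint would pass 70% of its speed; a pose out of reach is approached as far as the arm can. A call with a gripper value outside its range is refused whole. The fingers move at their own pace and stop on an object; "force" is the grip in N (left out, the last holds). Time passes only in rows, so rows that do not move let the fingers close. It gives the time, the measured TCP pose, the force, the opening and the grip force at its end, in the units of the state.
- env.observe(): the state, without advancing time (a new reading comes with each control period).
- env.read_camera(name): name is "scene" or "top"; returns the picture (384x512x3 uint8, blue, green, red); there is no depth.
- env.camera_params(name): a dict with "mtx" (3x3 intrinsics, pixels), "dist_coeffs" ([k1, k2, p1, p2, k3] as OpenCV has them; the pictures are not rectified), "eye" and "attitude" of the camera in the world. Camera axes: x right, y down, z forward; pixel columns grow to the right and rows downward; lengths in mm; the calibration is good to about 2 mm. A picture is of the moment at which its call begins. camera_params takes no time and is no camera call.
- env.sign_off(): hands the job in; it is judged then, once.
Trained networks look in the newest picture that a camera, given by its name, has taken for a name from the list of things; names that differ only in an ending like _2 or _b are one class to them, and where a whole thing is asked for, a point or a joint stands for the part that bears it (a point fixed in the world has none). Each returns a list of dicts, best first, with "score" (0 to 1); they miss things now and then, are a little off and sometimes report something else, mostly with a low value. They report only what shows in the picture. A call takes as long as a camera call. They do not tell look-alikes from the thing itself.
- env.trace(camera, thing): "mask" (384x512 bool, what is visible of it) and "box" ([left, top, right, bottom] in pixels, round what is visible of it).
The state is a dict: "clock": time; "qpos": joint angles; "qvel": joint speeds; "tau": joint torques, N m; "eef_pos": TCP position; "tcp_rot": TCP orientation; "contact_force": force on the tool from outside, world axes, zero at the start; "moment": the same for the moment, N m; "grip_width": finger opening in mm; "finger_force": force on a finger pad.
Only numpy, scipy, OpenCV 4.12 (cv2) and the standard library are available. Lean on these libraries where they do the work, as an engineer would, in place of code of your own. Each camera call takes 0.05 s, during which the arm holds its last target. There are 200 camera calls.

## Task

The comb and shears are in the steriliser, but its blue-fronted drawer still stands open: push the drawer fully shut, and only then push the orange lever on top from off, past the click of its first position, all the way to its second stop at the blue dot. Push the lever from one side without pinching it, do not lift the comb or shears out, and do not knock the other things on the counter about. Then move the hand clear.

Things in the scene. Friction and masses are not known exactly. Their poses are not given: they have to be found in the camera images.
- steriliser: white box-shaped tool steriliser fixed on the counter, 220 mm deep (its x) by 300 mm wide (its y), flat lid top at 104 mm. Origin at the centre of its underside; -x is the drawer side, z up. A black console 75 mm (x) by 170 mm (y), centred at x -35, y +40 mm, stands on the lid with its top at 122 mm. On it, a steel-lined slot runs along y, with dots on its drawer side: white (off), yellow (first position), blue (second stop).
- drawer (a joint): drawer opening in m: 0 fully shut against a hard stop, up to 0.1 open; it moves along the steriliser's x, shutting towards +x. About 2 N of friction; it stays where it is left.
- drawer_front (a point): middle of the outer face of the drawer's blue front panel, moves with the drawer, 60 mm above the counter; axes as the steriliser's (the face looks to -x). The panel is 296 mm wide, 12 mm thick, its lower edge at 17 mm and its upper edge at 93 mm; plain face, no handle. Shut, the panel stands 12 mm proud of the box.
- lever (a joint): travel of the lever in m along the steriliser's +y: 0 off (start), 0.030 first position (a detent), 0.060 second stop (hard end). A sprung detent resists with 5 to 8 N over the first few mm after off and after the first position, then the lever moves easily (about 1 N) over the middle of each step, where it stays if left, and is drawn home over the last 6 mm before the next position, resting within about 1 mm of it. It stays there by itself.
- lever_top (a point): centre of the top of the orange lever grip, 161 mm above the counter and 39 mm above the console; moves with the lever, axes as the steriliser's. The grip is 24 mm (x) by 20 mm (y) and begins 3 mm above the console: an orange core 12 mm thick in y with a 4 mm black rubber pad on each side, the pads reaching up to 32 mm above the console. To be pushed on its -y side; it counts as pinched if both pads are pressed at once.
- second_stop (a point): where lever_top is when the lever is at its second stop (above the slot's end, by the blue dot); fixed to the steriliser.
- comb: black comb 180 x 28 x 6 mm lying in the drawer along its width; origin at the centre of its underside.
- shears: steel hairdressing shears about 165 x 60 x 8 mm lying in the drawer along its width; origin near the middle of their underside. The drawer's floor is 22 mm above the counter, its side walls reach 64 mm.
- spray: amber spray bottle with black head, 70 mm diameter, 161 mm high, standing loose on the counter near the steriliser; origin at its underside
- bowl: black mixing bowl, 110 mm diameter, 55 mm high, standing loose on the counter near the steriliser; origin at its underside
- jar: white jar with steel cap, 70 mm diameter, 100 mm high, standing loose on the counter near the steriliser; origin at its underside
- clipper: black hair clipper lying flat, 148 x 44 x 36 mm, long along its x, its origin 4 mm behind its middle, standing loose on the counter near the steriliser; origin at its underside
- hairbrush: wooden hairbrush lying flat, about 200 x 55 x 34 mm, long along its x, its origin about 10 mm behind its middle, standing loose on the counter near the steriliser; origin at its underside
There are look-alikes about, which are no part of the job. There is more than one size of the comb; the job needs the middle-sized.

How it is judged (in metres and radians):
On the way, in this order (a step that is already met when the one before it is completed fails the run):
1. the drawer is fully shut (value of joint drawer below 0.004 m), for 0.2 s.
2. the lever is at its second stop (value of joint lever above 0.056 m), for 0.2 s.
At the end, for the whole second after the job is handed in: the drawer is shut to within 4 mm, the lever rests within 4 mm of its second stop, and the comb and shears lie inside the steriliser, in its drawer (value of joint drawer below 0.004 m and value of joint lever above 0.056 m and velocity of joint lever below 0.01 m/s and x of comb in the frame of steriliser between -0.11 and 0.09 m and height (world z) of comb between 0.01 and 0.045 m and x of shears in the frame of steriliser between -0.11 and 0.09 m and height (world z) of shears between 0.01 and 0.045 m); the robot touches nothing.
It fails at once if the lever is moved more than 12 mm while the drawer is open more than 6 mm (value of joint lever above 0.012 m and value of joint drawer above 0.006 m).
It fails at once if the lever is pinched: both of its side pads are pressed at once (contact force between the fingers and lever_c1 above 1.5 N and contact force between the fingers and lever_c2 above 1.5 N).
It fails at once if the comb or shears are lifted 25 mm or more (height (world z) of any of comb, shears above 0.047 m).
It fails at once if another thing on the counter is moved more than 30 mm (distance of any of spray, bowl, jar, clipper, hairbrush from where it was at the start of the episode above 0.03 m).
It also fails if it takes over 48 s, if anything falls off the work surface, if the arm or the gripper's body presses on something with over 40 N, if the wrist force passes 120 N, or if a joint passes its speed limit or range.

## Working session

There is one attempt and no reset: what is moved stays moved. The work goes in short steps, Python scripts to look and compute and a tool call to move; the robot and the scene stay as the last step left them, time stands still between calls to the robot, and variables do not carry over. Pictures are saved under pics/ and viewed, at most 10 in all, crops included, and the job is handed in when it is done.

Besides the shell and the picture viewer there is one more tool, called after "Call:" in YAML: its name, and indented under it one key for each argument. arm_command: Moves the arm, as the interface text tells. Its arguments: {"type":"object","properties":{"rows":{"type":"array"},"force":{"type":"number"}},"required":["rows"]}

```bash
mkdir -p pics; cat > h.py <<'E'
import numpy as np, cv2
from plant import env
from scipy.spatial.transform import Rotation as R
def cam(n):
    p=env.camera_params(n); a=np.array(p["attitude"],float)
    M=a if a.shape==(3,3) else R.from_quat(a,scalar_first=True).as_matrix()
    return np.array(p["mtx"],float),np.array(p["dist_coeffs"],float),np.array(p["eye"],float).ravel(),M
def px2w(n,uv,z):
    K,d,e,M=cam(n); q=cv2.undistortPoints(np.array(uv,float).reshape(-1,1,2),K,d).reshape(-1,2)
    r=np.c_[q,np.ones(len(q))]@M.T
    return e+r*((z-e[2])/r[:,2])[:,None]
def w2px(n,P):
    K,d,e,M=cam(n); c=(np.array(P,float).reshape(-1,3)-e)@M
    return cv2.projectPoints(c,np.zeros(3),np.zeros(3),K,d)[0].reshape(-1,2)
E
python3 - <<'E'
from h import *
for n in("top","scene"):
    cv2.imwrite(f"pics/{n}0.png",cv2.resize(env.read_camera(n),(800,600),interpolation=cv2.INTER_CUBIC)); print(n,env.camera_params(n))
    for t in("drawer_front","lever_top","steriliser","comb","spray","bowl","jar","clipper","hairbrush"):
        print(t,[(round(x["score"],2),[int(v) for v in x["box"]]) for x in env.trace(n,t)][:3])
print(env.observe())
E
```

```text
top {'mtx': array([[430.73328878,   0.        , 258.017508  ],
       [  0.        , 430.73328878, 189.84513456],
       [  0.        ,   0.        ,   1.        ]]), 'dist_coeffs': array([-0.02164635,  0.        ,  0.        ,  0.        ,  0.        ]), 'eye': array([ 476.37285732,    4.9811954 , 1211.31468621]), 'attitude': array([ 0.0339284 , -0.70499018,  0.70810921, -0.02047112])}
drawer_front [(0.56, [233, 192, 346, 219]), (0.28, [249, 192, 313, 203])]
lever_top [(0.46, [280, 155, 290, 165])]
steriliser [(0.62, [227, 105, 345, 218])]
comb [(0.92, [248, 191, 314, 207]), (0.76, [266, 237, 292, 280]), (0.73, [105, 240, 168, 312])]
spray [(0.57, [366, 161, 405, 192])]
bowl [(0.59, [356, 120, 399, 160]), (0.53, [227, 101, 347, 220])]
jar [(0.85, [171, 152, 204, 187])]
clipper [(0.77, [198, 206, 215, 259])]
hairbrush [(0.98, [354, 212, 430, 231])]
scene {'mtx': array([[489.89630978,   0.        , 257.42957484],
       [  0.        , 489.89630978, 200.4978415 ],
       [  0.        ,   0.        ,   1.        ]]), 'dist_coeffs': array([-0.17775829,  0.        ,  0.        ,  0.      
[... 558 characters left out ...]
])]
{'clock': 1.0, 'qpos': array([-9.49372934e-01,  2.55072949e-01,  1.08179103e-01, -2.01844891e-05,
       -1.42390929e+00, -2.84605398e-01]), 'qvel': array([ 0.00026835, -0.00025359,  0.00011125,  0.00114393, -0.00073118,
        0.00087889]), 'tau': array([-4.93772404e-04, -3.86405683e+01,  2.38073480e+01,  5.36844224e+00,
       -4.62117787e-04,  2.72784803e-05]), 'eef_pos': array([ 181.78821552, -519.06457994,  231.28606282]), 'tcp_rot': array([ 7.48668852e-06, -1.67612612e-01,  9.85852936e-01,  7.43021565e-06]), 'contact_force': array([ 1.32791734, -0.16653329,  0.84883473]), 'moment': array([-0.02995838, -0.03815603, -0.00634675]), 'finger_force': 0.0, 'grip_width': 85.5331580829838}
```

View pics/top0.png

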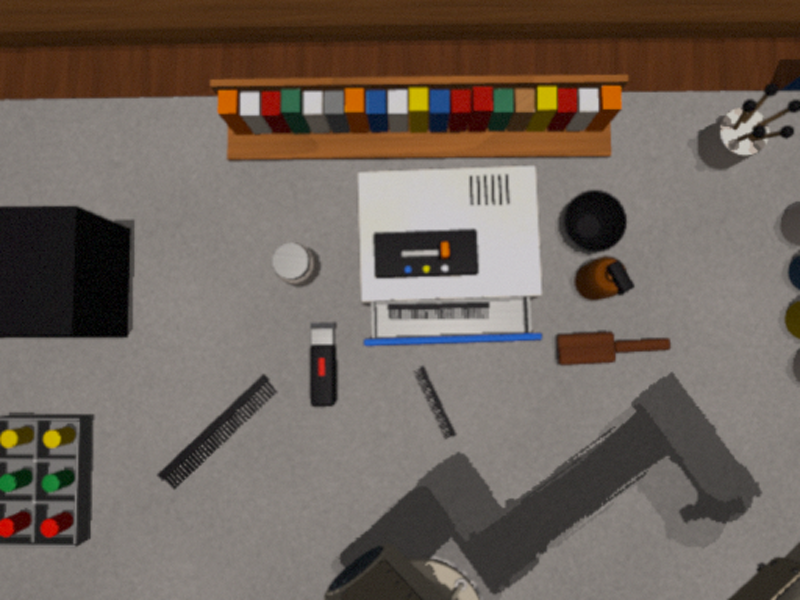

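View pics/scene0.png

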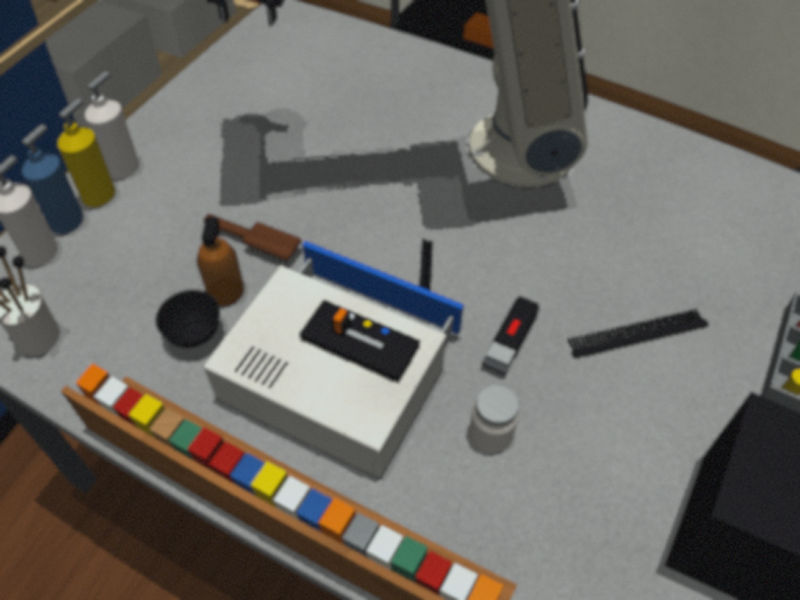

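The top view shows the steriliser lid with corners at about (359,172), (536,167), (541,295) and (362,301), and the open blue front along y≈340. The orange lever is at (445,249), with its slot running left (+y) towards the blue dot. 

There are three combs:
- **In the drawer, (440,310):** about 180 mm, so the middle-sized one the job means.
- **Loose, (435,402):** smaller.
- **Loose, (217,432):** larger.

I only need to push the drawer, so I won't touch any comb.

```bash
python3 - <<'E'
from h import *
s=0.64
f=lambda L:[((a+.5)*s-.5,(b+.5)*s-.5) for a,b in L]
c=px2w("top",f([(359,172),(536,167),(541,295),(362,301)]),104); print("lid",c.round(0))
d=c[:,:2]; w=np.linalg.norm; print("w/d",w(d[0]-d[1]),w(d[3]-d[2]),w(d[0]-d[3]),w(d[1]-d[2]))
xax=(d[0]+d[1]-d[2]-d[3]);yax=(d[0]+d[3]-d[1]-d[2]); print("yaw",np.arctan2(xax[1],xax[0]),np.arctan2(-yax[0],yax[1]), "centre",d.mean(0))
print("front top edge",px2w("top",f([(365,342),(541,336)]),93).round(0))
print("comb",px2w("top",f([(390,311),(489,311)]),28).round(0), "small",px2w("top",f([(420,370),(450,436)]),5).round(0))
r=px2w("top",f([(374,234),(476,230),(478,272),(377,277)]),122);print("console",r.round(0),r.mean(0))
print("dots",px2w("top",f([(408,269),(427,268),(445,268)]),122).round(0))
t=env.read_camera("top");sc=env.read_camera("scene")
for n in("top","scene"):
    m=env.trace(n,"lever_top")
    if m:
        v,u=np.nonzero(m[0]["mask"]); print(n,m[0]["score"],u.mean(),v.mean(),px2w(n,[(u.mean(),v.mean())],150).round(0),px2w(n,[(u.mean(),v.mean())],161).round(0))
for t_,z in (("spray",120),("bowl",55),("jar",100),("clipper",36),("hairbrush",34)):
    m=env.trace("top",t_)[0]["box"]; print(t_,px2w("top",[(m[0],m[1]),(m[2],m[3])],z)[:,:2].round(0).tolist())
a=cv2.resize(t[145:225,220:350],None,fx=4,fy=4,interpolation=cv2.INTER_CUBIC)
b=cv2.resize(sc[150:250,185:315],None,fx=4,fy=4,interpolation=cv2.INTER_CUBIC)
cv2.imwrite("pics/crop.png",np.vstack([a[:],b])[:720] if 0 else cv2.resize(np.vstack([a,b]),None,fx=.83,fy=.83))
E
```

```text
lid [[ 772.  100.  104.]
 [ 778. -197.  104.]
 [ 564. -201.  104.]
 [ 555.   94.  104.]]
w/d 296.32202304936806 295.0606446655905 217.09465029816556 214.73140771427188
yaw 0.021605771975096777 0.024490467612378716 centre [667.52824985 -50.74537325]
front top edge [[ 488.   90.   93.]
 [ 497. -201.   93.]]
comb [[ 543.   51.   28.]
 [ 542. -123.   28.]] small [[439.  -1.   5.]
 [322. -54.   5.]]
console [[664.  73. 122.]
 [669. -93. 122.]
 [600. -96. 122.]
 [593.  69. 122.]] [631.74898248 -11.81627611 122.        ]
dots [[606.  18. 122.]
 [607. -13. 122.]
 [607. -42. 122.]]
scene 0.46 217.95625 205.35625 [[639. -37. 150.]] [[645. -33. 161.]]
spray [[630.0, -259.0], [551.0, -351.0]]
bowl [[757.0, -250.0], [648.0, -358.0]]
jar [[652.0, 246.0], [576.0, 163.0]]
clipper [[524.0, 194.0], [378.0, 139.0]]
hairbrush [[498.0, -235.0], [447.0, -437.0]]
```

View pics/crop.png

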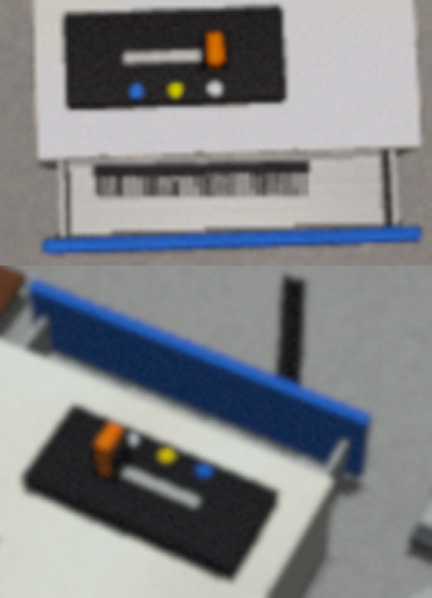

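Call:
arm_command:
  rows:
    - [[0,0,0,0,0,0.105,1],[0,0,0,0,0,0.105,1],[0,0,0,0,0,0.105,1],[-0.018,0.031,0,0,0,0,1],[-0.018,0.031,0,0,0,0,1],[-0.018,0.031,0,0,0,0,1],[-0.018,0.031,0,0,0,0,1],[-0.018,0.031,0,0,0,0,1]]

```text
clock: 2.12
eef_pos: [268.7, -360.7, 231.3]
tcp_rot: [0.0, -0.011, 1.0, -0.0]
contact_force: [1.1, 0.8, 0.1]
grip_width: -0.2
finger_force: 0.0
```

Call:
arm_command:
  rows:
    - [[-0.018,0.031,0,0,0,0,1],[-0.018,0.031,0,0,0,0,1],[-0.018,0.031,0,0,0,0,1],[-0.018,0.031,0,0,0,0,1],[-0.018,0.031,0,0,0,0,1],[-0.018,0.031,0,0,0,0,1],[-0.018,0.031,0,0,0,0,1],[0,0,0,0,0,0,1]]

```text
clock: 2.78
eef_pos: [391.8, -138.4, 231.2]
tcp_rot: [0.001, -0.013, 1.0, 0.001]
contact_force: [0.6, -0.2, 0.5]
grip_width: -0.1
finger_force: 0.0
```

Call:
arm_command:
  rows:
    - [[-0.016,0.028,0,0,0,0,1],[-0.016,0.028,0,0,0,0,1],[-0.016,0.026,0,0,0,0,1],[0,0,0.035,0,0,0,1],[0,0,0.035,0,0,0,1],[0,0,0.035,0,0,0,1],[0,0,0.035,0,0,0,1],[0,0,0.035,0,0,0,1]]

```text
clock: 3.45
eef_pos: [435.8, -59.6, 55.1]
tcp_rot: [0.001, -0.011, 1.0, 0.0]
contact_force: [1.4, 0.7, -1.6]
grip_width: 0.2
finger_force: 0.0
```

Call:
arm_command:
  rows:
    - [[-0.015,0,0,0,0,0,1],[-0.015,0,0,0,0,0,1],[-0.01,0,0,0,0,0,1],[-0.01,0,0,0,0,0,1],[-0.01,0,0,0,0,0,1],[-0.01,0,0,0,0,0,1],[-0.01,0,0,0,0,0,1],[0,0,0,0,0,0,1]]

```text
clock: 4.12
eef_pos: [517.9, -57.7, 56.6]
tcp_rot: [0.001, -0.011, 1.0, -0.0]
contact_force: [0.3, 1.0, -0.5]
grip_width: -0.2
finger_force: 0.0
```

Call:
arm_command:
  rows:
    - [[-0.004,0,0,0,0,0,1],[-0.004,0,0,0,0,0,1],[-0.003,0,0,0,0,0,1],[-0.002,0,0,0,0,0,1],[0,0,0,0,0,0,1]]

```text
clock: 4.53
eef_pos: [529.4, -57.3, 56.6]
tcp_rot: [0.001, -0.011, 1.0, 0.0]
contact_force: [-0.5, -0.2, 0.4]
grip_width: 0.1
finger_force: 0.0
```

Call:
arm_command:
  rows:
    - [[-0.003,0,0,0,0,0,1],[-0.003,0,0,0,0,0,1],[-0.002,0,0,0,0,0,1]]

```text
clock: 4.78
eef_pos: [536.3, -57.2, 56.3]
tcp_rot: [-0.001, -0.011, 1.0, -0.0]
contact_force: [-8.5, 0.7, 7.5]
grip_width: -0.0
finger_force: 4.5
```

```bash
python3 - <<'E'
from h import *
t=env.read_camera("top");s=env.read_camera("scene")
a=cv2.resize(t[100:230,215:355],None,fx=4,fy=4,interpolation=cv2.INTER_CUBIC)
cv2.imwrite("pics/d1.png",a)
print(env.observe()["contact_force"])
E
```

```text
[-4.71841211  1.15809822  1.91014114]
```

View pics/d1.png

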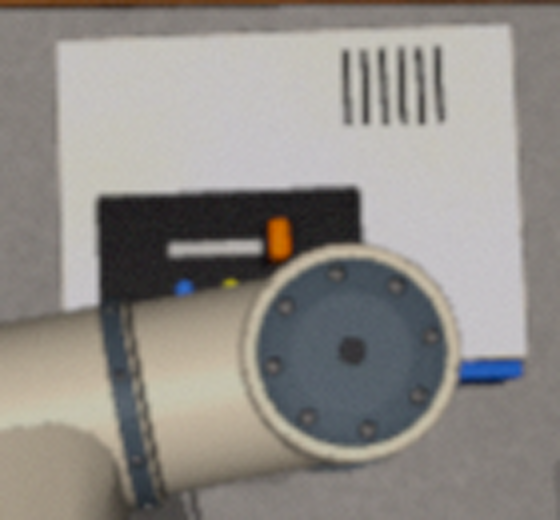

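The crop shows the blue front flush at the lower right (490,370) and the lever still at off (278,238). Contact force has risen, so I'll press a little further to confirm the hard stop.

Call:
arm_command:
  rows:
    - [[-0.002,0,0,0,0,0,1],[-0.002,0,0,0,0,0,1],[0,0,0,0,0,0,1],[0,0,0,0,0,0,1]]

```text
clock: 5.22
eef_pos: [536.2, -57.5, 55.5]
tcp_rot: [-0.005, -0.011, 1.0, -0.0]
contact_force: [-14.5, 2.1, 10.3]
grip_width: -0.1
finger_force: 7.7
```

Position no longer advances and the force grows, so that is the hard stop. Now I'll back off and rise.

Call:
arm_command:
  rows:
    - [[0.012,0,0,0,0,0,1],[0.012,0,0,0,0,0,1],[0,0,-0.036,0,0,0,1],[0,0,-0.036,0,0,0,1],[0,0,-0.036,0,0,0,1],[0,0,-0.036,0,0,0,1],[0,-0.025,0,0,0,0,1],[0,-0.025,0,0,0,0,1]]

```text
clock: 5.88
eef_pos: [520.5, -107.6, 203.7]
tcp_rot: [0.004, -0.012, 1.0, -0.0]
contact_force: [0.6, -0.3, -0.6]
grip_width: 0.1
finger_force: 0.0
```

```bash
python3 - <<'E'
from h import *
t=env.read_camera("top");s=env.read_camera("scene")
a=cv2.resize(t[110:220,220:350],None,fx=4,fy=4,interpolation=cv2.INTER_CUBIC)
b=cv2.resize(s[150:260,180:310],None,fx=4,fy=4,interpolation=cv2.INTER_CUBIC)
cv2.imwrite("pics/d2.png",cv2.resize(np.hstack([a,b]),None,fx=.75,fy=.75))
for x in (632,638):
  for y in(-43,-38): print(x,y,(w2px("top",[x,y,161])-[220,110])*3,(w2px("scene",[x,y,161])-[180,150])*3+[390,0])
E
```

```text
632 -43 [[196.53475533 148.30508654]] [[501.50825588 148.40220771]]
632 -38 [[190.42495311 148.3434291 ]] [[507.11268598 150.97466955]]
638 -43 [[196.47041953 141.04538111]] [[497.40683607 154.00411326]]
638 -38 [[190.36339382 141.08426062]] [[503.02067293 156.59101328]]
```

View pics/d2.png

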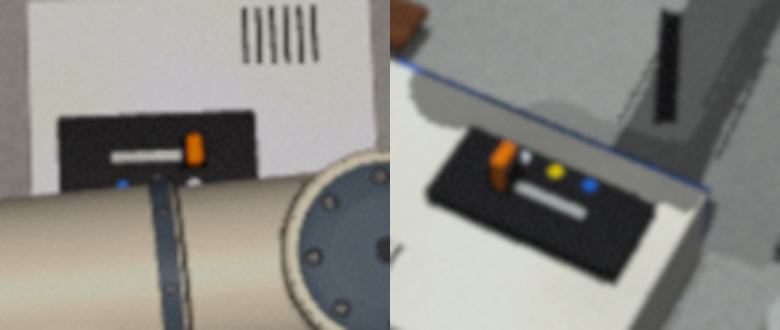

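The drawer is shut in both views, and the lever top is at about (195,148) left and (504,150) right, which is roughly world (633, -42). I'll approach its -y side.

Call:
arm_command:
  rows:
    - [[-0.038,0.005,0,0,0,0,1],[-0.038,0.005,0,0,0,0,1],[-0.037,0.005,0,0,0,0,1],[0,0,0.033,0,0,0,1],[0,0,0.033,0,0,0,1],[0,0,0,0,0,0,1]]

```text
clock: 6.48
eef_pos: [627.3, -89.0, 126.1]
tcp_rot: [-0.006, -0.011, 1.0, 0.001]
contact_force: [-1.3, 0.1, -2.0]
grip_width: -0.2
finger_force: 0.0
```

Call:
arm_command:
  rows:
    - [[0,0.006,0,0,0,0,1],[0,0.006,0,0,0,0,1],[0,0.005,0,0,0,0,1],[0,0.005,0,0,0,0,1],[0,0.004,0,0,0,0,1],[0,0.003,0,0,0,0,1]]

```text
clock: 6.98
eef_pos: [630.7, -61.9, 136.4]
tcp_rot: [0.002, -0.011, 1.0, -0.001]
contact_force: [0.9, -8.2, 3.8]
grip_width: -0.3
finger_force: 3.6
```

Call:
arm_command:
  rows:
    - [[0,0.006,0,0,0,0,1],[0,0.006,0,0,0,0,1],[0,0.006,0,0,0,0,1],[0,0.006,0,0,0,0,1],[0,0.006,0,0,0,0,1],[0,0.004,0,0,0,0,1],[0,0,0,0,0,0,1]]

```text
clock: 7.57
eef_pos: [628.9, -25.7, 133.8]
tcp_rot: [-0.0, -0.011, 1.0, 0.001]
contact_force: [-0.2, -0.0, -0.4]
grip_width: 0.1
finger_force: 0.0
```

Call:
arm_command:
  rows:
    - [[0,0.005,0,0,0,0,1],[0,0.005,0,0,0,0,1],[0,0.004,0,0,0,0,1],[0,0.003,0,0,0,0,1],[0,0.003,0,0,0,0,1],[0,0,0,0,0,0,1]]

```text
clock: 8.07
eef_pos: [628.8, -6.0, 134.2]
tcp_rot: [0.0, -0.011, 1.0, 0.001]
contact_force: [0.9, 0.5, 0.2]
grip_width: -0.2
finger_force: 0.0
```

Call:
arm_command:
  rows:
    - [[0,0.003,0,0,0,0,1],[0,0.003,0,0,0,0,1],[0,0.002,0,0,0,0,1],[0,0,0,0,0,0,1]]

```text
clock: 8.4
eef_pos: [628.7, -4.1, 134.5]
tcp_rot: [-0.0, -0.01, 1.0, -0.004]
contact_force: [3.2, -16.0, -2.8]
grip_width: -0.3
finger_force: 8.0
```

The lever is firmly against its second stop, about 60 mm from first contact. Next I'll back off, rise and move clear.

Call:
arm_command:
  rows:
    - [[0,-0.012,0,0,0,0,1],[0,-0.015,0,0,0,0,1],[0,-0.015,0,0,0,0,1],[0,0,-0.035,0,0,0,1],[0,0,-0.035,0,0,0,1],[0,0,-0.035,0,0,0,1],[0.03,-0.02,0,0,0,0,1],[0.03,-0.02,0,0,0,0,1]]

```text
clock: 9.07
eef_pos: [572.1, -82.8, 241.7]
tcp_rot: [0.003, -0.011, 1.0, 0.001]
contact_force: [0.3, -2.2, -0.4]
grip_width: 0.3
finger_force: 0.0
```

Call:
arm_command:
  rows:
    - [[0.035,-0.015,0,0,0,0,1],[0.035,-0.015,0,0,0,0,1],[0.035,-0.015,0,0,0,0,1],[0.035,-0.015,0,0,0,0,1],[0.035,-0.015,0,0,0,0,1],[0,0,0,0,0,0,1],[0,0,0,0,0,0,1],[0,0,0,0,0,0,1]]

```text
clock: 9.73
eef_pos: [397.2, -161.6, 239.7]
tcp_rot: [0.001, -0.01, 1.0, 0.0]
contact_force: [0.2, 0.3, 0.8]
grip_width: -0.1
finger_force: 0.0
```

```bash
python3 - <<'E'
from h import *
t=env.read_camera("top");s=env.read_camera("scene")
a=cv2.resize(t[95:225,215:355],None,fx=2.8,fy=2.8,interpolation=cv2.INTER_CUBIC)
b=cv2.resize(s[130:260,180:320],None,fx=2.8,fy=2.8,interpolation=cv2.INTER_CUBIC)
cv2.imwrite("pics/d3.png",np.hstack([a,b]))
E
```

```text
(no output)
```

View pics/d3.png

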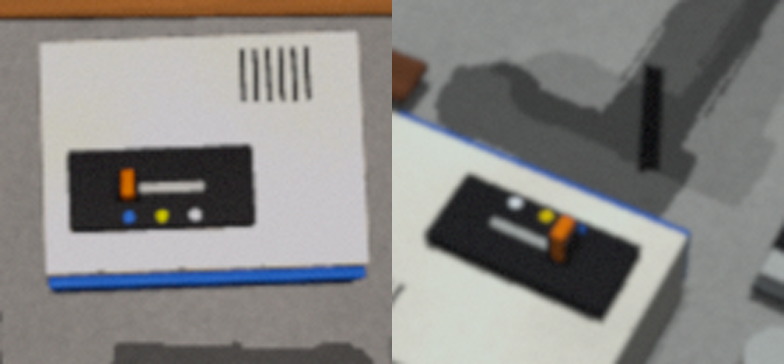

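The lever stands above the blue dot at (128,185), with the dot at (129,216). The blue front is closed flush at y≈278, and the hand is clear.

```bash
python3 -c "
from plant import env
print(env.sign_off())"
```

```text
the job is handed in; nothing more can be done
None
```

The drawer is fully shut, the lever was then pushed to its second stop at the blue dot, the hand is clear, and the job is handed in; sign-off returned no verdict.

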